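# Find and release the latched line key

## Task

One of the four keys on the packing line's blue control box has been left latched down. Working from the left end of the row to the right, tap each of the four keys lightly with the fingertips to feel which one it is, then press that key all the way down and let go so that it springs up and all four stand up. Do not push any of the other keys down beyond a light tap, and leave the things lying around where they are: nothing needs to be picked up.

Things in the scene. Friction and masses are not known exactly. Their poses are not given: they have to be found in the camera images.
- console: blue control box, fixed, 120 mm (own x) by 290 mm (own y), 36 mm high; keys at x = -12, y = +90, +30, -30, -90 mm in its frame. Origin at the centre of its underside; x to its back (away from the robot; a black cable gland sticks out 21 mm there), y to its left end, z up; turned by up to 0.4 rad. A scale with a cake on it (75 mm high), a 272 mm spray bottle (left) and trays (back) stand fixed, away from it.
- key_a: one of four identical white keys 30x30 mm, in any of the four places of the row (the letter says nothing of its place). Origin at the centre of its top face, z up. All four: each stands in a black bezel 44x44 mm whose top is 40 mm above the table. A key goes straight down, 10 mm at most.
- key_b: one of four identical white keys 30x30 mm, in any of the four places of the row (the letter says nothing of its place). Origin at the centre of its top face, z up. All four: the top is 56 mm above the table when up, 52 mm (4 mm down) when latched, 46 mm fully down. At the start one key is latched, three are up.
- key_c: one of four identical white keys 30x30 mm, in any of the four places of the row (the letter says nothing of its place). Origin at the centre of its top face, z up. All four: spring 3 N to start a key from up and 0.9 N more per mm (12 N fully down). A key that is up gives under a tap and springs back.
- key_d: one of four identical white keys 30x30 mm, in any of the four places of the row (the letter says nothing of its place). Origin at the centre of its top face, z up. All four: a latched key stays firm below about 6.6 N; pressed to 8 mm or more below the up height (10 N) and let go, it unlatches and springs up.
- cake_choc: chocolate-chip ring cake, about 81x82x37 mm, loose, beside the box's left end; origin at the centre of its underside. To be left alone.
- cake_plain: plain ring cake, about 79x83x34 mm, loose, beside the box's right end; origin at the centre of its underside. To be left alone.
- timer: white pocket timer, 70x66x21 mm, loose, lying in front of the box; origin at the centre of its underside. To be left alone.
- probe: red probe thermometer, 25x198x17 mm (long along its own y), loose, lying behind the box; origin at the centre of its underside. To be left alone.
- sachet: orange sachet, 150x98x11 mm, loose, near the right front of the table; origin at the centre of its underside. To be left alone.
- tape_roll: roll of beige tape, 103 mm across, 25 mm high, loose, at the right; origin at the centre of its underside. To be left alone.
- tongs: steel tongs, 317x62x36 mm (long along own x), loose, at the left; origin at the centre of the underside. To be left alone.

How it is judged (in metres and radians):
On the way, in this order (a step that is already met when the one before it is completed fails the run):
1. the leftmost key of the row has been tapped by the fingers (((contact force between the fingers and key_a above 0.5 N and y of key_a in the frame of console between 0.07 and 0.11 m) or (contact force between the fingers and key_b above 0.5 N and y of key_b in the frame of console between 0.07 and 0.11 m) or (contact force between the fingers and key_c above 0.5 N and y of key_c in the frame of console between 0.07 and 0.11 m) or (contact force between the fingers and key_d above 0.5 N and y of key_d in the frame of console between 0.07 and 0.11 m))).
2. the second key of the row has been tapped by the fingers (((contact force between the fingers and key_a above 0.5 N and y of key_a in the frame of console between 0.01 and 0.05 m) or (contact force between the fingers and key_b above 0.5 N and y of key_b in the frame of console between 0.01 and 0.05 m) or (contact force between the fingers and key_c above 0.5 N and y of key_c in the frame of console between 0.01 and 0.05 m) or (contact force between the fingers and key_d above 0.5 N and y of key_d in the frame of console between 0.01 and 0.05 m))).
3. the third key of the row has been tapped by the fingers (((contact force between the fingers and key_a above 0.5 N and y of key_a in the frame of console between -0.05 and -0.01 m) or (contact force between the fingers and key_b above 0.5 N and y of key_b in the frame of console between -0.05 and -0.01 m) or (contact force between the fingers and key_c above 0.5 N and y of key_c in the frame of console between -0.05 and -0.01 m) or (contact force between the fingers and key_d above 0.5 N and y of key_d in the frame of console between -0.05 and -0.01 m))).
4. the rightmost key of the row has been tapped by the fingers (((contact force between the fingers and key_a above 0.5 N and y of key_a in the frame of console between -0.11 and -0.07 m) or (contact force between the fingers and key_b above 0.5 N and y of key_b in the frame of console between -0.11 and -0.07 m) or (contact force between the fingers and key_c above 0.5 N and y of key_c in the frame of console between -0.11 and -0.07 m) or (contact force between the fingers and key_d above 0.5 N and y of key_d in the frame of console between -0.11 and -0.07 m))).
5. the latched key has been pressed after the taps and has sprung up: all four keys are up (z of each of key_a, key_b, key_c, key_d in the frame of console above 0.0545 m), for 0.2 s.
At the end, for the whole second after the job is handed in: All four keys stand up, each top at least 54.5 mm above the table (within 1.5 mm of its upper stop) (all of step 5); the robot touches nothing.
It fails at once if a key that was up is pushed more than 7 mm down (z of any of key_a, key_c, key_d in the frame of console below 0.049 m).
It fails at once if a thing lying around is moved by more than 20 mm or lifted (distance of any of cake_choc, cake_plain, timer, probe, sachet, tape_roll, tongs from where it was at the start of the episode above 0.02 m).
It also fails if it takes over 48 s, if anything falls off the work surface, if the arm or the gripper's body presses on something with over 40 N, if the wrist force passes 120 N, or if a joint passes its speed limit or range.

## Robot

A 7-joint arm with a two-finger parallel gripper is mounted at the origin on a cart in front of the work surface, level with it; the furniture and walls round the work are solid. World frame = base frame: x ahead of the robot, y to its left, z up, the work surface at z = 0. Lengths are in m, angles in degrees, forces in N, time in s.
With the tool pointing down it reaches from about 0.425 to 0.875 m from the base axis. Payload 4.7 kg.
Tool frame: the origin (TCP) lies at the very end of the fingers, on their centre line; the grasp point (between the pads) lies 19 mm behind it; x points along the fingers, z is the direction in which the jaws open and shut, and the axes are right-handed (so a half turn about x gives the same grasp; the last joint's range is limited). The gripper opens to 87 mm and grips with 3 to 60 N. Pads are 19 mm wide; open, the fingers measure 117 mm over their backs; the gripper's body (75 mm by 190 mm) begins 51 mm behind the grasp point.
Start: joints at [-67.088, 18.392, -4.016, 83.108, 1.295, 78.541, -3.26], TCP at [0.245, 0.602, 0.223] pointing down, gripper open.
Joint ranges: [-163.93, 163.93], [-17.29, 119.83], [-79.2, 71.16], [3.27, 140.29], [-89.18, 269.18], [5.43, 117.66], [-154.24, 154.24]. Speed limits (degrees/s): [147.25, 147.25, 180, 180, 180, 180, 180].

## Interface

Orientations are given as [roll, pitch, yaw] about the fixed x, y, z axes, in that order (R = Rz(yaw) Ry(pitch) Rx(roll)).
In Python, from cell import env gives the robot as it stands. The module is installed in compiled form; this text tells all that it offers.
- The arm moves only by the tool drive_tool, never from a script. Its argument "increments" is a list of rows, each a list of 2 entries, a list of its own where there are three numbers: the shift along the tool's x, y, z scaled (see below), then the turn, a rotation vector about the tool's x, y, z scaled (see below). In form: [[[dx, dy, dz], [wx, wy, wz]], ...]. A call has 1 to 10 rows; each row shifts and turns the commanded pose from where the row before left it, along the tool's axes as they then stand; what a row does not reach is not made up. The controller multiplies each number of a shift by 0.04 m and each number of a turn by 120 degrees. A row lasts 1/10 s, in which the tool goes at most 50 mm and 8.59 degrees, less where a joint would pass 70% of its speed; a pose out of reach is approached as far as the arm can. A call with a number of a shift or a turn outside -1 to 1 is refused whole. A call with a gripper value outside its range is refused whole. "hand" is the gripper's target within -1 to 1 (fully open at 1, half-way at 0, shut at -1), set as the call begins (left out, the last holds). The fingers move at their own pace and stop on an object; "squeeze" is the grip in N (left out, the last holds). Time passes only in rows, so rows that do not move let the fingers close. It gives the time, the measured TCP pose, the force and the opening at its end, in the units of the state.
- env.get_obs(): the state, without advancing time (a new reading comes with each control period).
- env.read_camera(name): name is "side" or "top"; returns a dict with "frame" (384x512x3 uint8, red, green, blue), "fx", "fy", "cx", "cy" (pixels), "distortion" ([k1, k2, p1, p2, k3] as OpenCV has them; the pictures are not rectified), "R" (3x3) and "t" (3): a world point X has camera coordinates R X + t. Camera axes: x right, y down, z forward; pixel columns grow to the right and rows downward; lengths in m; the calibration is good to about 2 mm. A picture is of the moment at which its call begins. There is no depth.
- env.sign_off(): hands the job in, once; it reports no verdict.
The state is a dict: "time_s": time; "qpos": joint angles; "joint_velocities": joint speeds; "effort": joint torques, N m; "tool_pos": TCP position; "tool_rot": TCP orientation; "force": force on the tool from outside, world axes, zero at the start; "wrist_torque": the same for the moment, N m; "grip_width": finger opening in m.
Only numpy, scipy, OpenCV 4.12 (cv2) and the standard library are available. Lean on these libraries where they do the work, as an engineer would, in place of code of your own. Each camera call takes 0.05 s, during which the arm holds its last target.

## Working session

There is one attempt and no reset: what is moved stays moved. The work goes in short steps, Python scripts to look and compute and a tool call to move; the robot and the scene stay as the last step left them, time stands still between calls to the robot, and variables do not carry over. Pictures are saved under pics/ and viewed, and the job is handed in when it is done.

Besides the shell and the picture viewer there is one more tool, called after "Call:" in YAML: its name, and indented under it one key for each argument. drive_tool: Moves the arm, as the interface text tells. Shifts and turns lie within -1 to 1; 1 stands for 0.04 m of shift or 120 degrees of turn. Its arguments: {"type":"object","properties":{"increments":{"type":"array"},"hand":{"type":"number"},"squeeze":{"type":"number"}},"required":["increments"]}

```bash
mkdir -p pics; python3 - <<'E'
from cell import env
import cv2
print(env.get_obs())
for n in("side","top"):
    c=env.read_camera(n)
    cv2.imwrite(f"pics/{n}0.png",c["frame"][:,:,::-1])
    print(n,{k:v for k,v in c.items() if k!="frame"})
E
```

```text
{'time_s': 0.0, 'qpos': array([-67.0888625 ,  18.44096372,  -4.01716019,  83.17379656,
         1.29343584,  78.541225  ,  -3.26059059]), 'joint_velocities': array([ 0.04885426,  0.00895632, -0.02085017, -0.00902488, -0.01968979,
        0.02208767,  0.12405282]), 'effort': array([-1.40545239e-04, -4.91289890e+01, -4.04150113e-01, -3.12534034e+01,
       -6.40116166e-02,  4.34664753e-02,  1.65463734e-04]), 'tool_pos': array([0.24439477, 0.60171106, 0.22144984]), 'tool_rot': array([-178.1086916 ,   89.88911717, -110.20946107]), 'force': array([-0.69103588,  0.49674644,  0.02621786]), 'wrist_torque': array([ 0.01024558, -0.02327314, -0.00834582]), 'grip_width': 0.08709578065104576}
side {'fx': 367.8327745170278, 'fy': 367.8327745170278, 'cx': 253.48598997995776, 'cy': 189.70133509816372, 'distortion': array([-0.02123866,  0.        ,  0.        ,  0.        ,  0.        ]), 'R': array([[ 0.94698139, -0.32113445,  0.00994512],
       [-0.1503107 , -0.47017842, -0.8696775 ],
       [ 0.28395939,  0.82207355, -0.49352016]]), 't': array([-0.51681691,  0.17481961,  0.99205658])}
top {'fx': 465.2938332005032, 'fy': 465.2938332005032, 'cx': 254.05433788359056, 'cy': 193.59174038874943, 'distortion': array([-0.02344756,  0.        ,  0.        ,  0.        ,  0.        ]), 'R': array([[-0.02012322, -0.99978556, -0.00488847],
       [-0.99035724,  0.0206033 , -0.13699646],
       [ 0.13706781,  0.00208452, -0.99055947]]), 't': array([0.06486801, 0.58034189, 1.43601047])}
```

View pics/side0.png

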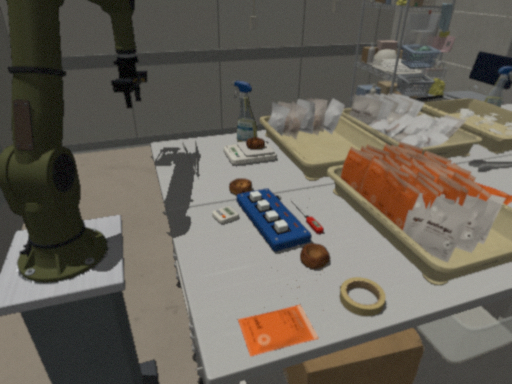

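View pics/top0.png

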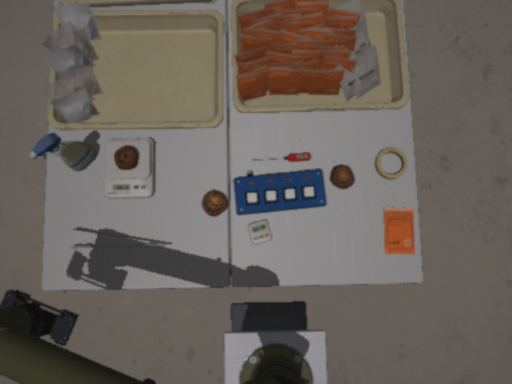

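The top view shows the blue box with white keys at about (252,198), (271,197), (290,194) and (309,192). +y is image left, so the leftmost key is the one at (252,198). The cakes are at (215,202) and (342,176), the timer at (260,232). Next I'll measure the keys.

```bash
cat > h.py <<'E'
import numpy as np, cv2
def K(c): return np.array([[c["fx"],0,c["cx"]],[0,c["fy"],c["cy"]],[0,0,1]])
def ray(c,p):
    u=cv2.undistortPoints(np.array([[p]],float),K(c),c["distortion"])[0,0]
    R=np.array(c["R"]);return -R.T@c["t"], R.T@np.array([u[0],u[1],1])
def plane(c,p,z):
    o,d=ray(c,p);return o+d*(z-o[2])/d[2]
def tri(c1,p1,c2,p2):
    o1,d1=ray(c1,p1);o2,d2=ray(c2,p2);d1/=np.linalg.norm(d1);d2/=np.linalg.norm(d2)
    s=np.linalg.lstsq(np.c_[d1,-d2],o2-o1,rcond=None)[0]
    a=o1+d1*s[0];b=o2+d2*s[1];return (a+b)/2,np.linalg.norm(a-b)
def proj(c,X):
    return cv2.projectPoints(np.array(X,float).reshape(-1,3),cv2.Rodrigues(np.array(c["R"]))[0],np.array(c["t"]),K(c),c["distortion"])[0][:,0]
E
python3 - <<'E'
from cell import env
from h import *
cs={n:env.read_camera(n) for n in("top","side")}
for n,(x0,x1,y0,y1) in {"top":(228,332,165,218),"side":(234,312,184,248)}.items():
    c=cs[n];im=c["frame"][y0:y1,x0:x1];hsv=cv2.cvtColor(im,cv2.COLOR_RGB2HSV)
    b=((hsv[...,0]>100)&(hsv[...,0]<125)&(hsv[...,1]>130)).astype(np.uint8)
    ct=max(cv2.findContours(b,0,1)[0],key=cv2.contourArea)
    r=cv2.minAreaRect(ct+np.array([x0,y0]));bp=cv2.boxPoints(r)
    print(n,"blue rect",r,"\n",np.array([plane(c,p,0.036) for p in bp]).round(4))
    hull=np.zeros(b.shape,np.uint8);cv2.fillConvexPoly(hull,cv2.convexHull(ct),1)
    w=((hsv[...,1]<60)&(hsv[...,2]>110)&(hull>0)).astype(np.uint8)
    N,L,S,C=cv2.connectedComponentsWithStats(w)
    for s,ce in sorted(zip(S[1:].tolist(),C[1:].tolist()),key=lambda q:q[1][0]):
        if s[4]>15: p=np.array(ce)+[x0,y0];print(s,p.round(2),plane(c,p,.056).round(4),plane(c,p,.052).round(4))
    cv2.imwrite(f"pics/{n}_crop.png",cv2.resize(im[:,:,::-1],None,fx=7,fy=7,interpolation=cv2.INTER_CUBIC))
E
```

```text
top blue rect ((279.32855224609375, 191.12057495117188), (36.49829864501953, 88.07866668701172), 84.12260437011719) 
 [[ 0.6355  0.1172  0.036 ]
 [ 0.6589 -0.164   0.036 ]
 [ 0.5417 -0.1712  0.036 ]
 [ 0.5187  0.107   0.036 ]]
[19, 28, 10, 9, 84] [251.61 196.94] [0.5689 0.0608 0.056 ] [0.5694 0.0609 0.052 ]
[38, 26, 10, 9, 84] [270.61 194.94] [0.574  0.0011 0.056 ] [0.5745 0.001  0.052 ]
[57, 24, 10, 10, 86] [289.59 193.24] [ 0.5781 -0.0586  0.056 ] [ 0.5787 -0.0589  0.052 ]
[76, 22, 10, 9, 84] [308.7  191.04] [ 0.5839 -0.1187  0.056 ] [ 0.5844 -0.1192  0.052 ]
side blue rect ((271.7896423339844, 219.07586669921875), (82.21503448486328, 37.121334075927734), 48.36646270751953) 
 [[ 0.493   0.073   0.036 ]
 [ 0.6342  0.2073  0.036 ]
 [ 0.6557 -0.1835  0.036 ]
 [ 0.5431 -0.254   0.036 ]]
[16, 7, 11, 7, 63] [254.63 193.75] [0.569  0.0589 0.056 ] [0.5713 0.0654 0.052 ]
[23, 15, 12, 9, 68] [262.51 202.88] [ 0.574  -0.0011  0.056 ] [0.5763 0.005  0.052 ]
[32, 26, 12, 9, 77] [271.16 213.81] [ 0.5773 -0.066   0.056 ] [ 0.5796 -0.0604  0.052 ]
[40, 36, 14, 9, 87] [280.3  223.57] [ 0.5837 -0.1204  0.056 ] [ 0.5861 -0.1151  0.052 ]
```

```bash
cat >> h.py <<'E'
from scipy.spatial.transform import Rotation as Ro
def Rt(o): return Ro.from_euler('xyz',o["tool_rot"],degrees=True)
KEYS=np.array([[.5689,.0608],[.5740,.0011],[.5785,-.0588],[.5839,-.1187]])
YAW=np.degrees(np.arctan2(.0150,.1795))
def goal(o):  # tool x down, tool z along nearest +-console y (or x)
    best=None
    for k in range(4):
        a=np.radians(YAW+90*k); z=np.array([np.cos(a),np.sin(a),0]);x=np.array([0,0,-1.])
        G=Ro.from_matrix(np.c_[x,np.cross(z,x),z]); rv=(Rt(o).inv()*G).as_rotvec(degrees=True)
        print(k,rv.round(2))
def to(o,X):
    d=np.array(X)-o["tool_pos"]; print("tool",Rt(o).inv().apply(d).round(4),"units",(Rt(o).inv().apply(d)/.04).round(3))
E
python3 - <<'E'
from cell import env
from h import *
o=env.get_obs();print(Rt(o).as_matrix().round(3),YAW);goal(o);to(o,[*KEYS[0],.12])
E
```

```text
[[-0.    -0.927  0.376]
 [-0.001  0.376  0.927]
 [-1.    -0.    -0.001]] 4.776849569586986
0 [ 6.312e+01 -5.000e-02  4.000e-02]
1 [-2.688e+01 -6.000e-02 -1.000e-02]
2 [-1.1688e+02 -4.0000e-02 -6.0000e-02]
3 [ 1.5312e+02 -1.0000e-02  9.0000e-02]
tool [ 0.1024 -0.5041 -0.3792] units [  2.559 -12.603  -9.48 ]
```

Call:
drive_tool:
  hand: -1
  squeeze: 20
  increments:
    - [[0,-0.63,-0.474],[0,0,0]]
    - [[0,-0.63,-0.474],[0,0,0]]
    - [[0,-0.63,-0.474],[0,0,0]]
    - [[0,-0.63,-0.474],[0,0,0]]
    - [[0,-0.63,-0.474],[0,0,0]]
    - [[0,-0.63,-0.474],[0,0,0]]
    - [[0,-0.63,-0.474],[0,0,0]]
    - [[0,-0.63,-0.474],[0,0,0]]
    - [[0,-0.63,-0.474],[0,0,0]]
    - [[0,-0.63,-0.474],[0,0,0]]

```text
time_s: 1.2
tool_pos: [0.4072, 0.3305, 0.2225]
tool_rot: [39.7, 90.0, 107.6]
force: [0.4, 0.2, 0.5]
grip_width: 0.0152
```

Call:
drive_tool:
  increments:
    - [[0,-0.63,-0.474],[0,0,0]]
    - [[0,-0.63,-0.474],[0,0,0]]
    - [[0,-0.63,-0.474],[0,0,0]]
    - [[0,-0.63,-0.474],[0,0,0]]
    - [[0,-0.63,-0.474],[0,0,0]]
    - [[0,-0.63,-0.474],[0,0,0]]
    - [[0,-0.63,-0.474],[0,0,0]]
    - [[0,-0.63,-0.474],[0,0,0]]
    - [[0,-0.63,-0.474],[0,0,0]]
    - [[0,-0.63,-0.474],[0,0,0]]

```text
time_s: 2.2
tool_pos: [0.5693, 0.0602, 0.2225]
tool_rot: [27.7, 90.0, 95.6]
force: [0.3, 0.0, 0.4]
grip_width: 0.0005
```

Call:
drive_tool:
  increments:
    - [[0,0,0],[-0.056,0,0]]
    - [[0,0,0],[-0.056,0,0]]
    - [[0,0,0],[-0.056,0,0]]
    - [[0,0,0],[-0.056,0,0]]
    - [[0,0,0],[0,0,0]]
    - [[0,0,0],[0,0,0]]
    - [[0,0,0],[0,0,0]]

```text
time_s: 2.9
tool_pos: [0.5688, 0.0612, 0.2225]
tool_rot: [39.2, 90.0, 133.9]
force: [-0.2, -0.1, -0.7]
grip_width: 0.0003
```

```bash
python3 - <<'E'
from cell import env
from h import *
o=env.get_obs();print(o["time_s"],o["tool_pos"],o["qpos"],o["force"],o["grip_width"]);print(Rt(o).as_matrix().round(3));goal(o);to(o,[*KEYS[0],.08])
E
```

```text
2.9 [0.5688327  0.06124295 0.22252433] [-27.425666     8.93897858  20.84937798  95.29810957  -3.26576029
  76.36359517  88.62686027] [-0.18128636 -0.14919543 -0.69315003] 0.0002597285771997708
[[-0.    -0.997 -0.081]
 [ 0.    -0.081  0.997]
 [-1.     0.     0.   ]]
0 [89.89  0.   -0.  ]
1 [-0.11  0.   -0.  ]
2 [-90.11   0.     0.  ]
3 [ 1.7989e+02 -0.0000e+00 -1.0000e-02]
tool [ 0.1425 -0.     -0.0005] units [ 3.563e+00 -1.000e-03 -1.100e-02]
```

Call:
drive_tool:
  increments:
    - [[0.5,0,0],[0,0,0]]
    - [[0.7,0,0],[0,0,0]]
    - [[0.7,0,0],[0,0,0]]
    - [[0.7,0,0],[0,0,0]]
    - [[0.5,0,0],[0,0,0]]
    - [[0.4,0,0],[0,0,0]]
    - [[0,0,0],[0,0,0]]
    - [[0,0,0],[0,0,0]]

```text
time_s: 3.7
tool_pos: [0.569, 0.0613, 0.0829]
tool_rot: [-150.7, 90.0, -55.9]
force: [0.9, 0.2, 0.9]
grip_width: 0.0006
```

```bash
python3 - <<'E'
from cell import env
from h import *
o=env.get_obs();print(o["time_s"],o["tool_pos"],o["force"]);to(o,[*KEYS[0],.058])
ims=[]
for n,(x0,x1,y0,y1) in {"top":(222,342,160,220),"side":(204,324,174,254)}.items():
    c=env.read_camera(n);print(proj(c,[o["tool_pos"]]))
    cv2.imwrite(f"pics/{n}1.png",cv2.resize(c["frame"][y0:y1,x0:x1,::-1],None,fx=6,fy=6,interpolation=cv2.INTER_CUBIC))
E
```

```text
3.7 [0.56903908 0.06127826 0.08286455] [0.8930393  0.20282094 0.90324376]
tool [ 0.0249  0.0002 -0.0005] units [ 0.622  0.004 -0.012]
[[251.37279533 195.76875654]]
[[254.49736079 186.03598427]]
```

View pics/side1.png

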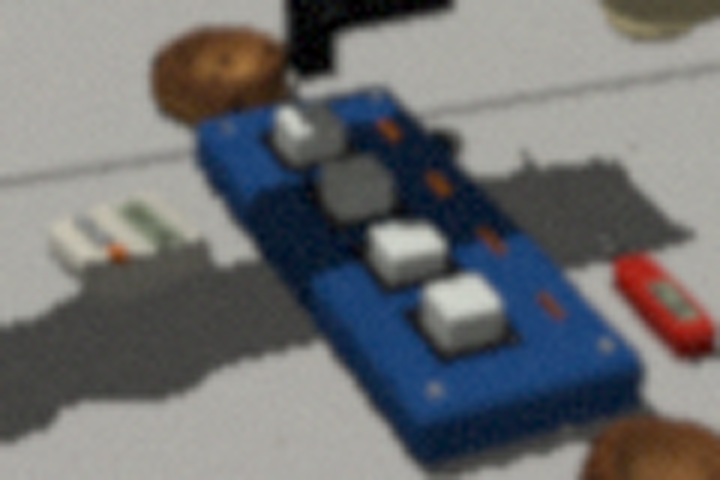

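The side view shows the fingertip just above the leftmost key, at about (256,186) in the full picture against (254.5,186) predicted. The third key looks slightly lower than the others. Starting the taps, left key first.

Call:
drive_tool:
  increments:
    - [[0.2,0,0],[0,0,0]]
    - [[0.2,0,0],[0,0,0]]
    - [[0.2,0,0],[0,0,0]]
    - [[0,0,0],[0,0,0]]
    - [[0,0,0],[0,0,0]]

```text
time_s: 4.3
tool_pos: [0.5686, 0.0611, 0.0581]
tool_rot: [102.6, 89.9, -162.6]
force: [-0.2, -0.2, 0.4]
grip_width: 0.0007
```

Call:
drive_tool:
  increments:
    - [[0.025,0,0],[0,0,0]]
    - [[0.025,0,0],[0,0,0]]
    - [[0,0,0],[0,0,0]]

```text
time_s: 4.6
tool_pos: [0.5689, 0.0613, 0.0566]
tool_rot: [-41.0, 90.0, 53.8]
force: [0.2, -0.0, -0.4]
grip_width: 0.0007
```

Call:
drive_tool:
  increments:
    - [[0.025,0,0],[0,0,0]]
    - [[0,0,0],[0,0,0]]

```text
time_s: 4.8
tool_pos: [0.569, 0.0613, 0.056]
tool_rot: [-52.3, 90.0, 42.5]
force: [-0.8, 0.8, 3.3]
grip_width: 0.0007
```

Call:
drive_tool:
  increments:
    - [[0.03,0,0],[0,0,0]]
    - [[0,0,0],[0,0,0]]

```text
time_s: 5.0
tool_pos: [0.569, 0.0613, 0.0546]
tool_rot: [-63.7, 90.0, 31.0]
force: [-0.9, 0.2, 4.7]
grip_width: 0.0005
```

Call:
drive_tool:
  increments:
    - [[0.025,0,0],[0,0,0]]
    - [[0,0,0],[0,0,0]]

```text
time_s: 5.2
tool_pos: [0.569, 0.0613, 0.0536]
tool_rot: [-68.3, 90.0, 26.4]
force: [-2.3, -0.2, 6.1]
grip_width: 0.0004
```

Key 1 met the finger at 56 mm and gave, 3.3 to 6.1 N over 2.4 mm, so it is up. Next is key 2, 60 mm along -z.

Call:
drive_tool:
  increments:
    - [[-0.4,0,0],[0,0,0]]
    - [[0,0,-0.5],[0,0,0]]
    - [[0,0,-0.5],[0,0,0]]
    - [[0,0,-0.5],[0,0,0]]
    - [[0.2,0,0],[0,0,0]]
    - [[0.09,0,0],[0,0,0]]
    - [[0,0,0],[0,0,0]]
    - [[0,0,0],[0,0,0]]

```text
time_s: 6.0
tool_pos: [0.5737, 0.003, 0.0573]
tool_rot: [38.2, 90.0, 133.1]
force: [0.4, -0.2, 0.5]
grip_width: 0.0002
```

Call:
drive_tool:
  increments:
    - [[0.025,0,0],[0,0,0]]
    - [[0.025,0,0],[0,0,0]]
    - [[0,0,0],[0,0,0]]

```text
time_s: 6.3
tool_pos: [0.574, 0.0026, 0.0561]
tool_rot: [-14.1, 89.9, 80.7]
force: [-0.7, 2.2, 4.0]
grip_width: 0.0003
```

Call:
drive_tool:
  increments:
    - [[0.025,0,0],[0,0,0]]
    - [[0,0,0],[0,0,0]]

```text
time_s: 6.5
tool_pos: [0.5741, 0.0026, 0.0551]
tool_rot: [-23.2, 89.9, 71.6]
force: [-1.1, 3.1, 4.6]
grip_width: 0.0002
```

Key 2 met the finger at 56 mm and gave too. Key 3 next, stepping slowly near 52–56 mm.

Call:
drive_tool:
  increments:
    - [[-0.4,0,0],[0,0,0]]
    - [[0,0,-0.51],[0,0,0]]
    - [[0,0,-0.51],[0,0,0]]
    - [[0,0,-0.51],[0,0,0]]
    - [[0.2,0,0],[0,0,0]]
    - [[0.13,0,0],[0,0,0]]
    - [[0,0,0],[0,0,0]]
    - [[0,0,0],[0,0,0]]

```text
time_s: 7.3
tool_pos: [0.5787, -0.0582, 0.057]
tool_rot: [65.7, 89.9, 160.6]
force: [-0.2, -0.4, 0.5]
grip_width: 0.0008
```

Call:
drive_tool:
  increments:
    - [[0.025,0,0],[0,0,0]]
    - [[0.025,0,0],[0,0,0]]
    - [[0,0,0],[0,0,0]]

```text
time_s: 7.6
tool_pos: [0.579, -0.0592, 0.0556]
tool_rot: [-52.0, 90.0, 42.8]
force: [0.9, -0.9, -0.8]
grip_width: 0.0003
```

Call:
drive_tool:
  increments:
    - [[0.025,0,0],[0,0,0]]
    - [[0,0,0],[0,0,0]]

```text
time_s: 7.8
tool_pos: [0.579, -0.0595, 0.0545]
tool_rot: [-18.0, 90.0, 76.8]
force: [-0.7, 0.0, -0.3]
grip_width: 0.0005
```

No contact at 54.5 mm, so key 3 is probably the latched one. I'll go on in half-millimetre steps.

Call:
drive_tool:
  increments:
    - [[0.025,0,0],[0,0,0]]
    - [[0.0125,0,0],[0,0,0]]
    - [[0,0,0],[0,0,0]]

```text
time_s: 8.1
tool_pos: [0.5789, -0.0595, 0.053]
tool_rot: [73.3, 90.0, 168.0]
force: [0.7, -0.1, -0.2]
grip_width: 0.0004
```

Call:
drive_tool:
  increments:
    - [[0.0125,0,0],[0,0,0]]
    - [[0,0,0],[0,0,0]]

```text
time_s: 8.3
tool_pos: [0.5791, -0.0595, 0.0527]
tool_rot: [-84.0, 90.0, 10.8]
force: [-0.1, -0.2, 1.0]
grip_width: 0.0005
```

Call:
drive_tool:
  increments:
    - [[0.005,0,0],[0,0,0]]
    - [[0,0,0],[0,0,0]]

```text
time_s: 8.5
tool_pos: [0.579, -0.0596, 0.0526]
tool_rot: [-53.9, 90.0, 40.9]
force: [-1.5, 0.3, 1.2]
grip_width: 0.0004
```

Call:
drive_tool:
  increments:
    - [[0.005,0,0],[0,0,0]]
    - [[0,0,0],[0,0,0]]

```text
time_s: 8.7
tool_pos: [0.5791, -0.0595, 0.0525]
tool_rot: [-57.6, 90.0, 37.2]
force: [-1.8, -0.5, 4.9]
grip_width: 0.0006
```

Key 3 met the finger only at about 52.5 mm and is firm: the force jumped to 4.9 N over about 0.1 mm. So it is the latched key. Now key 4.

Call:
drive_tool:
  increments:
    - [[-0.45,0,0],[0,0,0]]
    - [[0,0,-0.5],[0,0,0]]
    - [[0,0,-0.5],[0,0,0]]
    - [[0,0,-0.5],[0,0,0]]
    - [[0.2,0,0],[0,0,0]]
    - [[0.12,0,0],[0,0,0]]
    - [[0,0,0],[0,0,0]]
    - [[0,0,0],[0,0,0]]

```text
time_s: 9.5
tool_pos: [0.5838, -0.1179, 0.0569]
tool_rot: [37.5, 89.9, 132.4]
force: [-0.5, 0.4, -0.6]
grip_width: 0.0002
```

Call:
drive_tool:
  increments:
    - [[0.025,0,0],[0,0,0]]
    - [[0.025,0,0],[0,0,0]]
    - [[0,0,0],[0,0,0]]

```text
time_s: 9.8
tool_pos: [0.5842, -0.1178, 0.0556]
tool_rot: [-12.3, 89.9, 82.5]
force: [-1.4, 2.7, 3.1]
grip_width: 0.0008
```

Call:
drive_tool:
  increments:
    - [[0.025,0,0],[0,0,0]]
    - [[0,0,0],[0,0,0]]

```text
time_s: 10.0
tool_pos: [0.5843, -0.1181, 0.0546]
tool_rot: [-27.7, 89.9, 67.1]
force: [-0.8, 3.4, 4.6]
grip_width: 0.0
```

Key 4 gives like the others, so it is up. Going back to key 3 for the full press, checking its x,y before going down.

Call:
drive_tool:
  increments:
    - [[-0.45,0,0],[0,0,0]]
    - [[0,0,0.5],[0,0,0]]
    - [[0,0,0.5],[0,0,0]]
    - [[0,0,0.49],[0,0,0]]
    - [[0.2,0,0],[0,0,0]]
    - [[0.15,0,0],[0,0,0]]
    - [[0,0,0],[0,0,0]]
    - [[0,0,0],[0,0,0]]

```text
time_s: 10.8
tool_pos: [0.5787, -0.0617, 0.0578]
tool_rot: [138.1, 89.9, -127.2]
force: [-0.2, 0.4, 0.8]
grip_width: 0.0004
```

Call:
drive_tool:
  increments:
    - [[0,0,0.04],[0,0,0]]
    - [[0.05,0,0],[0,0,0]]
    - [[0.05,0,0],[0,0,0]]
    - [[0.05,0,0],[0,0,0]]
    - [[0.03,0,0],[0,0,0]]
    - [[0.03,0,0],[0,0,0]]
    - [[0.03,0,0],[0,0,0]]
    - [[0,0,0],[0,0,0]]
    - [[0,0,0],[0,0,0]]

```text
time_s: 11.7
tool_pos: [0.579, -0.0584, 0.0502]
tool_rot: [-20.5, 90.0, 74.3]
force: [-4.7, 0.6, 8.7]
grip_width: 0.0009
```

Call:
drive_tool:
  increments:
    - [[0.03,0,0],[0,0,0]]
    - [[0.03,0,0],[0,0,0]]
    - [[0,0,0],[0,0,0]]
    - [[0,0,0],[0,0,0]]

```text
time_s: 12.1
tool_pos: [0.579, -0.0584, 0.0481]
tool_rot: [-22.7, 90.0, 72.1]
force: [-4.2, 1.1, 10.8]
grip_width: 0.0008
```

Call:
drive_tool:
  increments:
    - [[0.03,0,0],[0,0,0]]
    - [[0,0,0],[0,0,0]]
    - [[0,0,0],[0,0,0]]

```text
time_s: 12.4
tool_pos: [0.579, -0.0584, 0.0471]
tool_rot: [-22.4, 90.0, 72.3]
force: [-5.2, 1.1, 13.3]
grip_width: 0.0003
```

Call:
drive_tool:
  increments:
    - [[0.02,0,0],[0,0,0]]
    - [[0,0,0],[0,0,0]]
    - [[0,0,0],[0,0,0]]

```text
time_s: 12.7
tool_pos: [0.579, -0.0584, 0.0465]
tool_rot: [-19.7, 90.0, 75.1]
force: [-5.5, 0.4, 14.2]
grip_width: 0.0005
```

Call:
drive_tool:
  increments:
    - [[-0.1,0,0],[0,0,0]]
    - [[-0.2,0,0],[0,0,0]]
    - [[-0.5,0,0],[0,0,0]]
    - [[-0.7,0,0],[0,0,0]]
    - [[-0.7,0,0],[0,0,0]]
    - [[-0.7,0,0],[0,0,0]]
    - [[-0.7,0,0],[0,0,0]]
    - [[-0.4,0,0],[0,0,0]]
    - [[0,0,0],[0,0,0]]

```text
time_s: 13.6
tool_pos: [0.5805, -0.0585, 0.2071]
tool_rot: [-91.5, 89.7, 3.3]
force: [-0.7, 0.2, -0.5]
grip_width: 0.0003
```

Call:
drive_tool:
  increments:
    - [[0,0.5,0.5],[0,0,0]]
    - [[0,0.5,0.6],[0,0,0]]
    - [[0,0.5,0.6],[0,0,0]]
    - [[0,0.3,0.6],[0,0,0]]
    - [[0,0.3,0.6],[0,0,0]]
    - [[0,0,0.6],[0,0,0]]
    - [[0,0,0.6],[0,0,0]]
    - [[0,0,0.6],[0,0,0]]
    - [[0,0,0.5],[0,0,0]]
    - [[0,0,0],[0,0,0]]

```text
time_s: 14.6
tool_pos: [0.4764, 0.145, 0.2028]
tool_rot: [78.8, 89.9, 173.9]
force: [-0.2, -0.2, -0.2]
grip_width: 0.0005
```

```bash
python3 - <<'E'
from cell import env
from h import *
o=env.get_obs();print(o["time_s"],o["tool_pos"],o["force"])
cs={n:env.read_camera(n) for n in("top","side")}
for n,(x0,x1,y0,y1) in {"top":(228,332,165,218),"side":(234,312,184,248)}.items():
    c=cs[n];im=c["frame"][y0:y1,x0:x1];hsv=cv2.cvtColor(im,cv2.COLOR_RGB2HSV)
    w=((hsv[...,1]<60)&(hsv[...,2]>110)).astype(np.uint8)
    N,L,S,C=cv2.connectedComponentsWithStats(w)
    for s,ce in sorted(zip(S[1:].tolist(),C[1:].tolist()),key=lambda q:q[1][0]):
        if 40<s[4]<120: p=np.array(ce)+[x0,y0];print(n,s,p.round(2),plane(c,p,.056).round(4))
    cv2.imwrite(f"pics/{n}2.png",cs[n]["frame"][:,:,::-1])
c=cs["side"]; cv2.imwrite("pics/side2c.png",cv2.resize(c["frame"][174:254,204:324,::-1],None,fx=6,fy=6,interpolation=cv2.INTER_CUBIC))
E
```

```text
14.6 [0.47643477 0.14504091 0.20276833] [-0.20963431 -0.21558001 -0.24864531]
top [38, 26, 10, 9, 78] [271.01 194.82] [ 5.744e-01 -2.000e-04  5.600e-02]
top [57, 24, 10, 10, 87] [289.57 193.07] [ 0.5787 -0.0585  0.056 ]
top [76, 22, 10, 10, 89] [308.61 191.08] [ 0.5837 -0.1184  0.056 ]
side [0, 11, 7, 17, 64] [236.02 204.83] [0.4936 0.0129 0.056 ]
side [24, 16, 11, 8, 58] [263.1  203.05] [ 0.5754 -0.0026  0.056 ]
side [31, 25, 13, 10, 79] [271.08 212.86] [ 0.5789 -0.0613  0.056 ]
side [40, 35, 14, 10, 89] [280.27 223.57] [ 0.5837 -0.1204  0.056 ]
```

View pics/side2c.png

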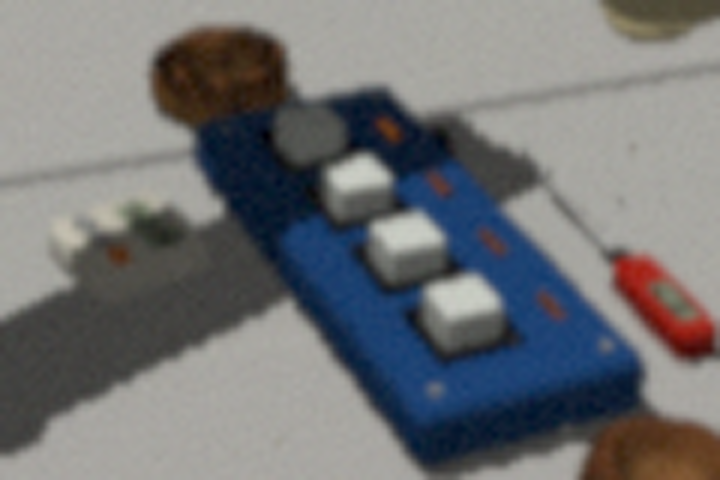

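View pics/top2.png

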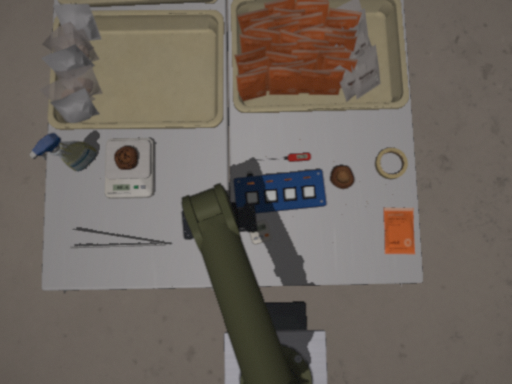

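The side crop shows key 3 at crop (407,235), now level with its neighbours. Its top centre moved up about 1 px from where it was while latched. Key 1 at (310,133) is in shadow but in its old place. In the top view the arm is clear of the box, and the cakes, timer, probe, tape and sachet are where they were. Handing in.

```bash
python3 - <<'E'
from cell import env
print(env.sign_off())
E
```

```text
the job is handed in; nothing more can be done
None
```

The latched key was the third from the left. I pressed it fully down and it sprang back up, and I handed the job in at about 14.7 s. The hand-in gives no verdict, so I only have my own checks.

- **Taps, left to right:** Keys 1, 2 and 4 met the fingertips at about 56 mm, at 3–4 N. They gave under taps of about 1–2.4 mm, with no more than 6.1 N. Key 3 met them only at about 52.5 mm and was firm, with the force jumping to 4.9 N over about 0.1 mm.
- **Press:** I pushed key 3 down to a measured 46.5 mm (14 N) and let go.
- **Key 3 afterwards:** The two cameras now agree on it at the "up" height to within 3 mm along the row, like keys 2 and 4. Before the press they disagreed by 7 mm.
- **Weakest check:** Key 1 stood in the arm's shadow in the last pictures, so I checked it only by eye and did not measure it. It looked to be in its old place.
- **Surroundings:** The loose things looked undisturbed in the last pictures, though the arm partly covered the timer in the top view. The arm stood clear, with the TCP at 0.20 m and the force reading near zero.

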